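# Lock off the bench isolator

## Task

Lock off the bench supply for service: swing the red isolator handle round from on (green dot) to off (red dot) so that the hole in its steel blade lines up under the hasp, then push the lock bolt down through hasp and blade until it is fully home, its collar flush on the brass bush. The exact handle angle has to be felt out with the bolt: if it stops short on the blade, shift the handle a little and try again. Leave the two bottles and the pink carton standing where they are.

Things in the scene. Friction and masses are not known exactly. Their poses are not given: they have to be found in the camera images.
- hub_axis (a point): Point on the handle's vertical turning axis, 87.5 mm above the table, on top of the red hub. The isolator is a fixed grey box with a yellow top, 200 (x) x 140 (y) x 60 mm high. Axes are the box's: +x from the axis towards the hasp and lock bolt, +y towards the green dot (on), -x towards the red dot (off).
- handle_knob (a point): Middle of the upright round red knob at the end of the handle's arm, 95 mm from the turning axis, 106 mm above the table; the knob is 18 mm in diameter, its top is 128 mm and the top of the arm under it 80 mm above the table.
- isolator_handle (a joint): Angle of the red handle in rad: 0 = on (arm over the green dot), growing counter-clockwise seen from above; nominal off = 1.57 (arm over the red dot); end stop at 1.85. Friction holds it where it is left (about 2.5 N at the knob). The blade's clamping differs from case to case: its hole comes under the bolt at a handle angle anywhere from 1.42 to 1.72.
- hasp_bore (a point): Centre of the brass bush's top face on the fixed steel hasp, 89 mm above the table, 60 mm from the turning axis. Under the hasp passes the steel blade, 5 mm thick, clamped to the handle's hub opposite the arm, with a 12 mm square hole 60 mm from the axis. The 10 mm bolt has a nose tapered to 6 mm and draws the hole in when the handle is within about 0.045 rad of the right angle.
- bolt_top (a point): Centre of the top face of the lock bolt's black head with a blue band (24 mm in diameter, 22 mm high), 60 mm from the turning axis towards hub +x, pointing up. 131 mm above the table when up, 115 mm when fully home. It moves down with the bolt.
- lock_bolt (a joint): How far the captive lock bolt is pushed down, in m: 0 = up, 0.016 = home, its collar on the brass bush. Friction of about 3 N holds it where it is left. Beside the hole it stops on the blade at about 0.003; in the hole it goes to 0.016. It must be up while the handle swings: pushed down earlier it bars the blade's way.
- amber_bottle_mid (a point): Amber medicine bottle with white cap, 44 mm in diameter, 85 mm tall, standing loose beside the isolator; point at its middle, 42 mm up.
- white_bottle_mid (a point): White bottle with blue cap, 52 mm in diameter, 80 mm tall, standing loose beside the isolator; point at its middle, 40 mm up.
- pink_carton_mid (a point): Pink tablet carton, 50 x 105 x 45 mm, lying loose behind the isolator; point at its middle, 22 mm up.

How it is judged:
By the outcome, as a careful person would: the job done as asked, in the order asked, and still so for the second after the job is handed in, with the robot touching nothing.
It also fails if it takes over 72 s, if anything falls off the work surface, if the arm or the gripper's body presses on something with over 40 N, if the wrist force passes 120 N, or if a joint passes its speed limit or range.

## Robot

A 6-joint arm with a two-finger parallel gripper is mounted at the origin on a cart in front of the work surface, level with it; the furniture and walls round the work are solid. World frame = base frame: x ahead of the robot, y to its left, z up, the work surface at z = 0. Lengths are in m, angles in degrees, forces in N, time in s.
With the tool pointing down it reaches from about 0.3 to 0.75 m from the base axis. Payload 8.5 kg.
Tool frame: the origin (TCP) lies on the centre line of the jaws, within the pads' length; the fingertips stand 14 mm ahead of it and the grasp point (between the pads) lies 5 mm behind it; z points along the fingers, x is the direction in which the jaws open and shut, and the axes are right-handed (so a half turn about z gives the same grasp; the last joint's range is limited). The gripper opens to 85 mm and grips with 20 to 120 N. Pads are 22 mm wide; open, the fingers measure 114 mm over their backs; the gripper's body (76 mm by 85 mm) begins 54 mm behind the grasp point. The pads swing forward as they close: fully open they stand 13 mm farther back than shut.
Start: joints at [-86.305, 21.807, 74.336, -0, 83.858, -12.336], TCP at [0.152, -0.529, 0.222] pointing down, gripper open.
Joint ranges: [-178.18, 178.18], [-50.72, 133.34], [12.68, 142.11], [-81.47, 261.47], [9.98, 163.14], [-165.26, 165.26]. Speed limits (degrees/s): [136.94, 136.94, 180, 180, 180, 180].

## Interface

Orientations are given as a 3x3 rotation matrix whose columns are the frame's x, y, z axes.
In Python, from rig import * gives the robot as it stands.
- The arm moves only by the shell command python3 -m crank 'ROWS' [FORCE]. ROWS is JSON, one flat list of numbers, 7 for each row, row after row: the turn, a rotation vector about the world's x, y, z in rad, then the shift along the world's x, y, z in m, then the opening in per cent of the stroke, from 0 (shut) to 100 (fully open). A call has 1 to 20 rows; each row shifts and turns the commanded pose from where the row before left it; what a row does not reach is not made up. A row lasts 1/10 s, in which the tool goes at most 50 mm and 8.59 degrees, less where a joint would pass 70% of its speed; a pose out of reach is approached as far as the arm can. A call is refused whole if a number of a shift passes 0.05 or a number of a turn 0.15, either way. A call with a gripper value outside its range is refused whole. The fingers move at their own pace and stop on an object; FORCE is the grip in N (left out, the last holds). Time passes only in rows, so rows that do not move let the fingers close. It gives the time, the measured TCP pose, the force and the opening at its end, in the units of the state.
- observe(): the state, without advancing time (a new reading comes with each control period).
- get_image(name): name is "side" or "top" or "wrist"; returns a dict with "frame" (420x560x3 uint8, red, green, blue), "fov_y" (degrees; the focal length in pixels is half the picture's height over the tangent of half this angle, whatever the lens; pixels are square), "cx", "cy" (the principal point, pixels), "world_to_cam" (4x4, takes a point from world to camera coordinates). Camera axes: x right, y up, looking along -z (the intrinsics and any distortion apply to the point x, -y, -z); pixel columns grow to the right and rows downward; lengths in m; the calibration is good to about 2 mm. The wrist camera is an equidistant fisheye: a pixel r from the principal point sees the ray r / f radians off the axis. A picture is of the moment at which its call begins. There is no depth.
- close_job(): hands the job in, once; it reports no verdict.
The state is a dict: "time_s": time; "q": joint angles; "qvel": joint speeds; "joint_efforts": joint torques, N m; "position": TCP position; "tool_rot": TCP orientation; "ft_force": force on the tool from outside, world axes, zero at the start; "wrist_torque": the same for the moment, N m; "grip_width": finger opening in m.
Only numpy, scipy, OpenCV 4.12 (cv2) and the standard library are available. Lean on these libraries where they do the work, as an engineer would, in place of code of your own. Each camera call takes 0.05 s, during which the arm holds its last target. There are 200 camera calls.

## Working session

There is one attempt and no reset: what is moved stays moved. The work goes in short steps, Python scripts to look and compute and a shell command to move; the robot and the scene stay as the last step left them, time stands still between calls to the robot, and variables do not carry over. Pictures are saved under pics/ and viewed, about 8 in all and at most 12, crops included, and the job is handed in when it is done.

```bash
mkdir -p pics; ls
python3 - <<'E'
from rig import *
import cv2,numpy as np
a=get_image("top");b=get_image("side")
cv2.imwrite("pics/a.png",a["frame"][:,:,::-1]);cv2.imwrite("pics/b.png",b["frame"][:,:,::-1])
np.save("top.npy",a,allow_pickle=True);np.save("side.npy",b,allow_pickle=True)
for i in(a,b):print(i["fov_y"],i["cx"],i["cy"],np.round(i["world_to_cam"],3).tolist())
print(observe())
E
```

```text
pics
52.57534883082116 279.48233981004 211.52205251338074 [[0.014, -1.0, 0.004, 0.084], [0.993, 0.015, 0.117, -0.576], [-0.117, 0.003, 0.993, -0.884], [0.0, 0.0, 0.0, 1.0]]
51.80179010463255 288.2270267994057 203.3802570324113 [[-0.856, -0.517, 0.012, 0.551], [0.349, -0.56, 0.751, -0.209], [-0.381, 0.647, 0.66, -0.831], [0.0, 0.0, 0.0, 1.0]]
{'time_s': 0.1, 'q': array([-8.63051067e+01,  2.18371328e+01,  7.43791823e+01,  7.72029758e-04,
        8.38599958e+01, -1.23357142e+01]), 'qvel': array([ 0.0044107 , -0.09765981, -0.08642558,  0.00999215, -0.02511348,
        0.05637394]), 'joint_efforts': array([ 3.77900855e-03, -4.49219406e+01, -2.31653988e+01, -1.61670923e-04,
        3.74314011e-03, -1.34823459e-06]), 'position': array([ 0.15186631, -0.52832542,  0.22168074]), 'tool_rot': array([[ 2.76149383e-01, -9.61114724e-01, -7.24612859e-05],
       [-9.61113850e-01, -2.76149232e-01,  1.32997137e-03],
       [-1.29826520e-03, -2.97627229e-04, -9.99999113e-01]]), 'ft_force': array([ 0.60923372,  0.75083089, -0.46599132]), 'wrist_torque': array([ 0.00562609, -0.02126641,  0.02677077]), 'grip_width': 0.08512149490640808}
```

View pics/a.png

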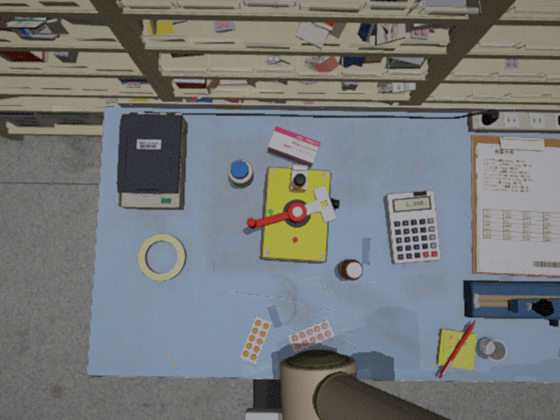

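View pics/b.png

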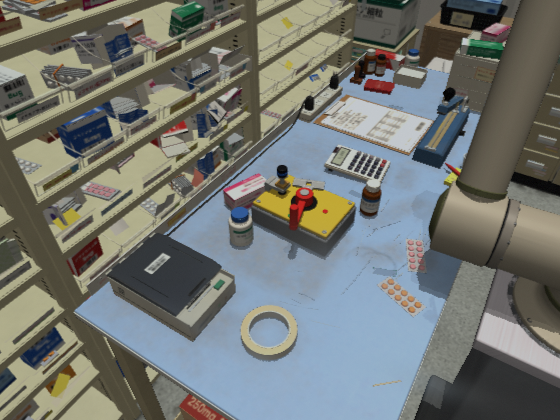

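Top view: hub about (297,212), knob (252,223), bolt head (299,180), red dot (295,240), green dot (270,212). White bottle is at (240,172), amber (350,269), carton (293,146).

```bash
cat > h.py <<'E'
import numpy as np,cv2
def ray(im,u,v):
    f=210/np.tan(np.radians(im["fov_y"]/2));M=np.array(im["world_to_cam"])
    d=np.array([(u-im["cx"])/f,-(v-im["cy"])/f,-1]);R=M[:3,:3]
    return -R.T@M[:3,3],R.T@d
def onz(im,u,v,z):
    o,d=ray(im,u,v);return (o+d*(z-o[2])/d[2])
def proj(im,p):
    f=210/np.tan(np.radians(im["fov_y"]/2));M=np.array(im["world_to_cam"])
    c=M[:3,:3]@p+M[:3,3];return im["cx"]+f*c[0]/-c[2],im["cy"]-f*c[1]/-c[2]
E
python3 - <<'E'
from h import *
t=np.load("top.npy",allow_pickle=True).item();s=np.load("side.npy",allow_pickle=True).item()
hsv=cv2.cvtColor(t["frame"],cv2.COLOR_RGB2HSV)
H,S,V=[hsv[...,i].astype(int) for i in range(3)]
roi=np.zeros(H.shape,bool);roi[160:290,225:370]=1
for n,m,z in[("yellow",(H>22)&(H<36)&(S>150)&(V>90),.06),("red",((H<8)|(H>172))&(S>150)&(V>80),.0875),("blue",(H>100)&(H<125)&(S>150),.12),("green",(H>40)&(H<90)&(S>120),.06)]:
    k,l,st,c=cv2.connectedComponentsWithStats((m&roi).astype(np.uint8))
    for i in range(1,k):
        if st[i,4]>8:
            print(n,st[i],c[i].round(1),onz(t,*c[i],z).round(4))
            if n=="yellow" and st[i,4]>500:
                r=cv2.minAreaRect(np.argwhere(l==i)[:,::-1].astype(np.float32))
                B=np.array([onz(t,*p,z) for p in cv2.boxPoints(r)]);print(B.round(4),B.mean(0),np.degrees(np.arctan2(*(B[1]-B[0])[1::-1])),np.linalg.norm(np.diff(B,axis=0),axis=1))
f=lambda im,x0,y0,x1,y1,k:cv2.resize(im["frame"][y0:y1,x0:x1,::-1],None,fx=k,fy=k,interpolation=cv2.INTER_CUBIC)
a=f(t,225,125,375,285,4); b=f(s,220,150,390,260,4)
b=cv2.copyMakeBorder(b,0,0,0,0,0)
cv2.imwrite("pics/c.png",cv2.resize(a,(500,533)));cv2.imwrite("pics/d.png",b)
E
```

```text
yellow [ 266  168   64   49 1463] [290.5 188.3] [0.6209 0.0698 0.06  ]
[[ 0.6637  0.1222  0.06  ]
 [ 0.6658 -0.0116  0.06  ]
 [ 0.5632 -0.0117  0.06  ]
 [ 0.5613  0.1203  0.06  ]] [0.61351816 0.05480452 0.06      ] -89.12565646044779 [0.13379636 0.10254629 0.13201138]
yellow [322 202   5   4  16] [323.8 203.6] [ 0.5893 -0.0006  0.06  ]
yellow [ 263  213   64   48 1997] [296.3 239.2] [0.5136 0.0565 0.06  ]
[[ 0.4767  0.1264  0.06  ]
 [ 0.5747  0.1221  0.06  ]
 [ 0.5684 -0.009   0.06  ]
 [ 0.4705 -0.003   0.06  ]] [0.52255683 0.05912724 0.06      ] -2.505904846713592 [0.09810908 0.13121948 0.09807301]
red [247 202  59  25 483] [278.5 216.7] [0.5573 0.0941 0.0875]
red [293 238   4   4  13] [294.6 239.4] [0.5118 0.061  0.0875]
blue [231 161  17  17 218] [239.2 169.4] [0.6467 0.1733 0.12  ]
green [268 210   5   5  13] [270.  211.5] [0.571  0.1121 0.06  ]
```

View pics/c.png

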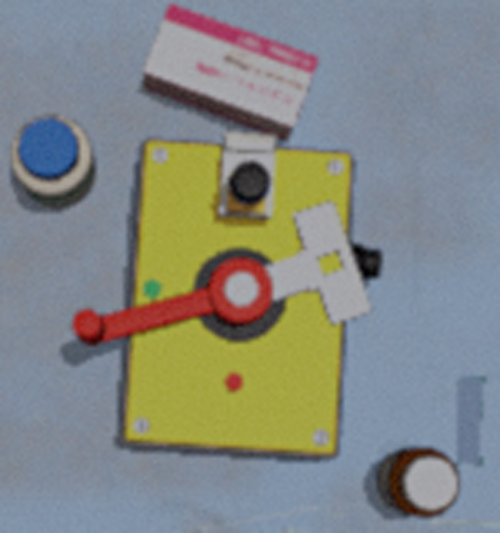

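View pics/d.png

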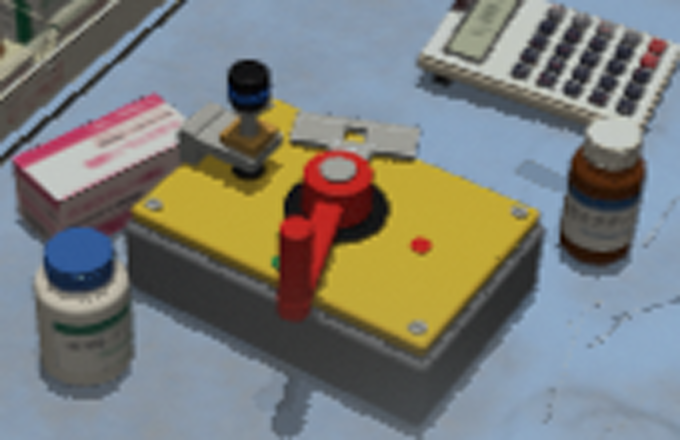

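Crop: bolt head top at (249,183) [full 299.7,179.9], hub top (241,289), knob top (88,325), red dot (233,382), green (152,289), and the blade points up-right. In the side crop: bolt top (249,70), hub (338,168), knob top (297,227).

Run:
```python
from h import *
t=np.load("top.npy",allow_pickle=True).item();s=np.load("side.npy",allow_pickle=True).item()
C=lambda u,v:(u/3.3333+225-.35,v/3.3333+125-.35)
D=lambda u,v:(u/4+220-.4,v/4+150-.4)
for n,c,z in[("bolt",(249,183),.131),("hub",(241,289),.0875),("knob",(88,325),.128),("red",(233,382),.06),("green",(152,289),.06),("s1",(160,155),.06),("s2",(336,167),.06),("s3",(320,437),.06),("s4",(141,425),.06),("amber",(430,484),.085),("whitecap",(47,148),.08)]:print(n,onz(t,*C(*c),z).round(4))
for n,c,z in[("bolt",(249,70),.131),("hub",(338,168),.0875),("knob",(297,227),.128),("red",(421,246),.06)]:print("side",n,onz(s,*D(*c),z).round(4))
```

```text
bolt [0.626  0.0546 0.131 ]
hub [0.5688 0.0568 0.0875]
knob [0.5416 0.147  0.128 ]
red [0.5135 0.06   0.06  ]
green [0.5712 0.1116 0.06  ]
s1 [0.6572 0.1079 0.06  ]
s2 [ 0.6511 -0.0041  0.06  ]
s3 [0.4801 0.0056 0.06  ]
s4 [0.4859 0.117  0.06  ]
amber [ 0.4525 -0.0582  0.085 ]
whitecap [0.6562 0.178  0.08  ]
side bolt [0.6304 0.053  0.131 ]
side hub [0.5717 0.0541 0.0875]
side knob [0.5436 0.1479 0.128 ]
side red [0.5154 0.0589 0.06  ]
```

```bash
python3 -m crank '[0,0,0.079,0.0195,0.0338,-0.002,55, 0,0,0.079,0.0195,0.0338,-0.002,55, 0,0,0.079,0.0195,0.0338,-0.002,55, 0,0,0.079,0.0195,0.0338,-0.002,55, 0,0,0.079,0.0195,0.0338,-0.002,55, 0,0,0.079,0.0195,0.0338,-0.002,55, 0,0,0.079,0.0195,0.0338,-0.002,55, 0,0,0.079,0.0195,0.0338,-0.002,55, 0,0,0.079,0.0195,0.0338,-0.002,55, 0,0,0.079,0.0195,0.0338,-0.002,55, 0,0,0.079,0.0195,0.0338,-0.002,55, 0,0,0.079,0.0195,0.0338,-0.002,55, 0,0,0.079,0.0195,0.0338,-0.002,55, 0,0,0.079,0.0195,0.0338,-0.002,55, 0,0,0.079,0.0195,0.0338,-0.002,55, 0,0,0.079,0.0195,0.0338,-0.002,55, 0,0,0.079,0.0195,0.0338,-0.002,55, 0,0,0.079,0.0195,0.0338,-0.002,55, 0,0,0.079,0.0195,0.0338,-0.002,55, 0,0,0.079,0.0195,0.0338,-0.002,55]'
python3 -m crank '[0,0,0,0,0,0,55,0,0,0,0,0,0,55]'
python3 - <<'E'
from rig import *
import cv2,numpy as np
o=observe();print(o["position"],o["tool_rot"].round(3).tolist(),o["grip_width"],o["q"].round(1))
a=get_image("wrist");np.save("w.npy",a,allow_pickle=True);cv2.imwrite("pics/e.png",a["frame"][:,:,::-1])
print(a["fov_y"],a["cx"],a["cy"],np.round(a["world_to_cam"],3).tolist())
E
```

```text
time_s: 2.1
position: [0.5423, 0.149, 0.1818]
tool_rot: [[0.958, 0.288, -0.001], [0.288, -0.958, -0.0], [-0.001, -0.0, -1.0]]
ft_force: [0.4, -1.1, -0.3]
grip_width: 0.0469
time_s: 2.3
position: [0.5416, 0.1478, 0.1816]
tool_rot: [[0.958, 0.286, -0.001], [0.286, -0.958, -0.0], [-0.001, -0.0, -1.0]]
ft_force: [0.7, -0.4, 0.2]
grip_width: 0.047
[0.5415752  0.14779871 0.18155262] [[0.958, 0.286, -0.001], [0.286, -0.958, -0.0], [-0.001, -0.0, -1.0]] 0.04704908015166518 [  3.2  24.8  76.4  -0.   78.8 -13.4]
65.70646984690485 278.3273144316452 205.84571300971382 [[0.958, 0.286, -0.002, -0.561], [-0.273, 0.911, -0.31, 0.041], [-0.087, 0.297, 0.951, -0.339], [0.0, 0.0, 0.0, 1.0]]
```

View pics/e.png

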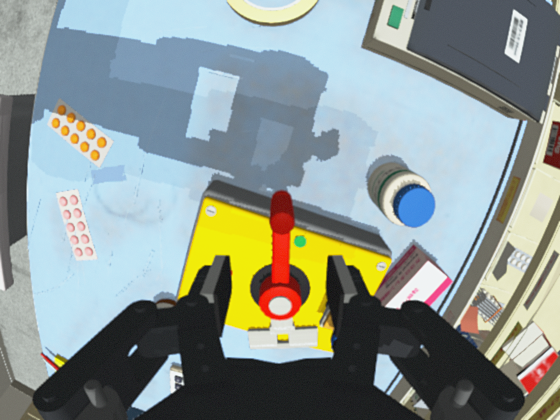

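Wrist view: knob top is near (282,199), hub top (280,303), and the arm runs up the picture between the jaws' centre line.

```bash
cat >> h.py <<'E'
def fz(im,u,v,z):
    f=210/np.tan(np.radians(im["fov_y"]/2));M=np.array(im["world_to_cam"]);R=M[:3,:3]
    x,y=u-im["cx"],v-im["cy"];r=np.hypot(x,y)+1e-9;th=r/f
    d=R.T@np.array([np.sin(th)*x/r,-np.sin(th)*y/r,-np.cos(th)]);o=-R.T@M[:3,3]
    return o+d*(z-o[2])/d[2]
E
python3 - <<'E'
from h import *
w=np.load("w.npy",allow_pickle=True).item()
for n,u,v,z in[("knob",282,199,.128),("hub",280,304,.0875),("holeL",283,336,.075),("green",300,241,.06)]:print(n,fz(w,u,v,z).round(4))
E
```

```text
knob [0.5391 0.1655 0.128 ]
hub [0.5704 0.0577 0.0875]
holeL [0.5878 0.0107 0.075 ]
green [0.5733 0.1121 0.06  ]
```

Run:
```python
from h import *
w=np.load("w.npy",allow_pickle=True).item()
for v in(216,219,222):print(v,fz(w,282.5,v,.128).round(4))
f=w["frame"][175:325,210:360,::-1];cv2.imwrite("pics/f.png",cv2.resize(f,None,fx=4,fy=4,interpolation=cv2.INTER_CUBIC))
```

```text
216 [0.5429 0.1542 0.128 ]
219 [0.5435 0.1521 0.128 ]
222 [0.5442 0.1501 0.128 ]
```

View pics/f.png

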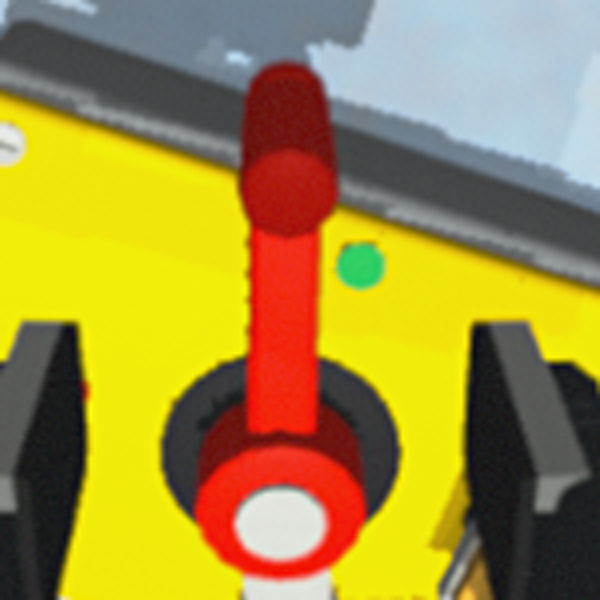

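Knob top at crop (288,193) → (0.544,0.149), 2 mm off the TCP in x. Descend and grip.

```bash
python3 -m crank '[0,0,0,0.001,0,-0.02,55, 0,0,0,0.001,0,-0.02,55, 0,0,0,0,0,-0.02,55, 0,0,0,0,0,-0.017,55, 0,0,0,0,0,0,55, 0,0,0,0,0,0,15, 0,0,0,0,0,0,10, 0,0,0,0,0,0,10, 0,0,0,0,0,0,10, 0,0,0,0,0,0,10, 0,0,0,0,0,0,10]' 25
```

```text
time_s: 3.45
position: [0.5443, 0.1471, 0.1065]
tool_rot: [[0.959, 0.285, 0.002], [0.285, -0.959, -0.001], [0.002, 0.001, -1.0]]
ft_force: [-2.8, -2.5, 6.8]
grip_width: 0.0167
```

```bash
python3 -c "
import numpy as np
for k in range(12):
    a=1.85+.1*k+.05+np.pi/2;print(*(0.009496*np.array([np.cos(a),np.sin(a)])).round(4))"
```

```text
-0.009 -0.0031
-0.0086 -0.004
-0.0082 -0.0048
-0.0077 -0.0056
-0.0071 -0.0063
-0.0064 -0.007
-0.0057 -0.0076
-0.0049 -0.0081
-0.0041 -0.0086
-0.0032 -0.0089
-0.0023 -0.0092
-0.0013 -0.0094
```

```bash
python3 -m crank '[0,0,0.1,-0.009,-0.0031,0,10, 0,0,0.1,-0.0086,-0.004,0,10, 0,0,0.1,-0.0082,-0.0048,0,10, 0,0,0.1,-0.0077,-0.0056,0,10, 0,0,0.1,-0.0071,-0.0063,0,10, 0,0,0.1,-0.0064,-0.007,0,10]'
python3 -m crank '[0,0,0.1,-0.0057,-0.0076,0,10, 0,0,0.1,-0.0049,-0.0081,0,10, 0,0,0.1,-0.0041,-0.0086,0,10, 0,0,0.1,-0.0032,-0.0089,0,10, 0,0,0.1,-0.0023,-0.0092,0,10, 0,0,0.1,-0.0013,-0.0094,0,10, 0,0,0,0,0,0,10, 0,0,0,0,0,0,10]'
python3 - <<'E'
from rig import *
import cv2,numpy as np
o=observe();print(o["position"],o["q"].round(1),o["ft_force"])
a=get_image("top");b=get_image("side");np.save("t2.npy",a,allow_pickle=True);np.save("s2.npy",b,allow_pickle=True)
f=lambda im,x0,y0,x1,y1,k:cv2.resize(im["frame"][y0:y1,x0:x1,::-1],None,fx=k,fy=k,interpolation=cv2.INTER_CUBIC)
cv2.imwrite("pics/g.png",np.hstack([f(a,225,130,365,280,2.8),f(b,250,140,390,290,2.8)]))
E
```

```text
time_s: 4.05
position: [0.4978, 0.1168, 0.1065]
tool_rot: [[0.627, 0.779, 0.004], [0.779, -0.627, 0.001], [0.003, 0.003, -1.0]]
ft_force: [2.5, 0.6, 4.8]
grip_width: 0.016
time_s: 4.85
position: [0.4764, 0.0644, 0.1065]
tool_rot: [[0.082, 0.997, 0.003], [0.997, -0.082, -0.001], [-0.0, 0.003, -1.0]]
ft_force: [-0.0, -1.9, 7.0]
grip_width: 0.0167
[0.47636821 0.06437254 0.10647002] [ -6.4  22.2  95.6  -0.   62.1 -91.7] [-0.02650199 -1.85450801  6.97959778]
```

View pics/g.png

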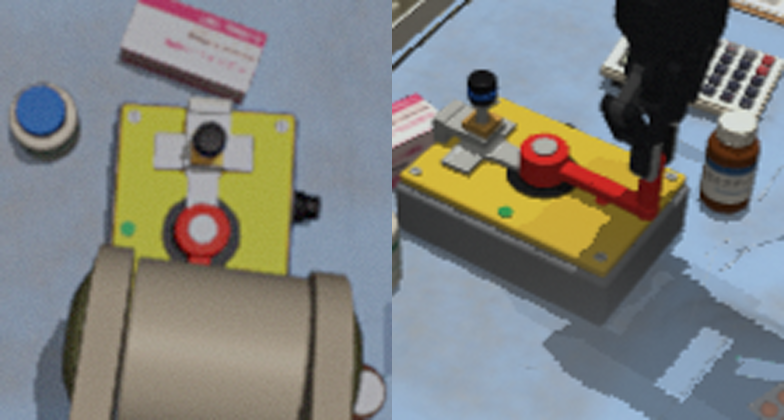

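Right half/left half: the arm is over the red dot, blade T spans (155–253) under the hasp, centred at 204 versus about 205 expected. That is close, so release and probe with the bolt.

```bash
python3 -m crank '[0,0,0,0,0,0,30, 0,0,0,0,0,0,50, 0,0,0,0,0,0,50, 0,0,0,0,0,0,50, 0,0,0,0,0,0.02,50, 0,0,0,0,0,0.02,50, 0,0,0,0,0,0.02,50, 0,0,0,0,0,0.02,50, 0,0,0,0,0,0,0, 0,0,0,0.038,-0.003,0,0, 0,0,0,0.038,-0.003,0,0, 0,0,0,0.038,-0.003,0,0, 0,0,0,0.038,-0.003,0,0, 0,0,0,0,0,-0.015,0, 0,0,0,0,0,-0.01,0, 0,0,0,0,0,0,0, 0,0,0,0,0,0,0]' 40
python3 - <<'E'
from rig import *
import cv2,numpy as np
o=observe();print(o["position"],o["q"].round(1),o["ft_force"],o["grip_width"])
a=get_image("top");b=get_image("side");np.save("t2.npy",a,allow_pickle=True);np.save("s2.npy",b,allow_pickle=True)
f=lambda im,x0,y0,x1,y1,k:cv2.resize(im["frame"][y0:y1,x0:x1,::-1],None,fx=k,fy=k,interpolation=cv2.INTER_CUBIC)
cv2.imwrite("pics/h.png",f(b,230,100,390,240,4))
E
```

```text
time_s: 6.65
position: [0.6268, 0.053, 0.1602]
tool_rot: [[0.082, 0.997, -0.001], [0.997, -0.082, 0.0], [0.0, -0.001, -1.0]]
ft_force: [0.2, 1.1, 0.5]
grip_width: -0.0
[0.62683358 0.0529574  0.1602041 ] [ -5.9  32.4  66.6   0.   81.  -91.3] [0.19349514 1.0701086  0.53396562] -4.788999744172024e-06
```

View pics/h.png

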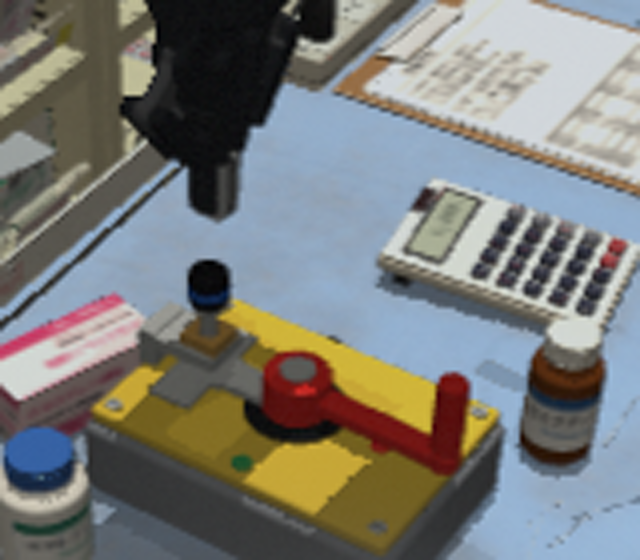

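Run:
```python
from h import *
s=np.load("s2.npy",allow_pickle=True).item()
for p in[(.6268,.053,.146),(.629,.053,.131),(.57,.0563,.0875)]:
    u,v=proj(s,np.array(p));print(p,((u-230+.4)*4,(v-100+.4)*4))
```

```text
(0.6268, 0.053, 0.146) (np.float64(214.6584325745583), np.float64(249.7786434814095))
(0.629, 0.053, 0.131) (np.float64(211.11919204917135), np.float64(270.7574591003024))
(0.57, 0.0563, 0.0875) (np.float64(298.67656938682705), np.float64(371.2457964283394))
```

```bash
python3 -m crank '[0,0,0,0.002,0,-0.005,0, 0,0,0,0,0,-0.005,0, 0,0,0,0,0,-0.002,0, 0,0,0,0,0,0,0]'
python3 -m crank '[0,0,0,0,0,-0.002,0, 0,0,0,0,0,-0.002,0, 0,0,0,0,0,0,0]'
python3 -m crank '[0,0,0,0,0,-0.002,0, 0,0,0,0,0,0,0]'
```

```text
time_s: 7.15
position: [0.6292, 0.0528, 0.1477]
tool_rot: [[0.082, 0.997, -0.001], [0.997, -0.082, 0.0], [0.0, -0.001, -1.0]]
ft_force: [-0.0, -0.9, -0.6]
grip_width: 0.0001
time_s: 7.45
position: [0.6293, 0.0528, 0.1439]
tool_rot: [[0.082, 0.997, -0.0], [0.997, -0.082, 0.0], [0.0, -0.0, -1.0]]
ft_force: [-0.5, 0.3, 1.2]
grip_width: -0.0
time_s: 7.65
position: [0.6293, 0.0528, 0.142]
tool_rot: [[0.082, 0.997, -0.0], [0.997, -0.082, 0.0], [-0.0, -0.0, -1.0]]
ft_force: [0.2, 0.2, 0.0]
grip_width: -0.0004
```

```bash
for i in 1 ; do python3 -m crank '[0,0,0,0,0,-0.002,0, 0,0,0,0,0,0,0]' | grep -E "pos|ft"; python3 -m crank '[0,0,0,0,0,-0.002,0, 0,0,0,0,0,0,0]'| grep -E "pos|ft"; python3 -m crank '[0,0,0,0,0,-0.002,0, 0,0,0,0,0,0,0]'| grep -E "pos|ft"; done
python3 - <<'E'
from rig import *
import cv2,numpy as np
b=get_image("side");cv2.imwrite("pics/i.png",cv2.resize(b["frame"][130:240,250:370,::-1],None,fx=4,fy=4,interpolation=cv2.INTER_CUBIC))
E
```

```text
position: [0.6293, 0.0528, 0.14]
ft_force: [-0.2, -0.6, 0.2]
position: [0.6293, 0.0528, 0.1379]
ft_force: [0.0, -0.3, 0.4]
position: [0.6293, 0.0528, 0.1359]
ft_force: [-0.2, 0.1, 0.3]
```

View pics/i.png

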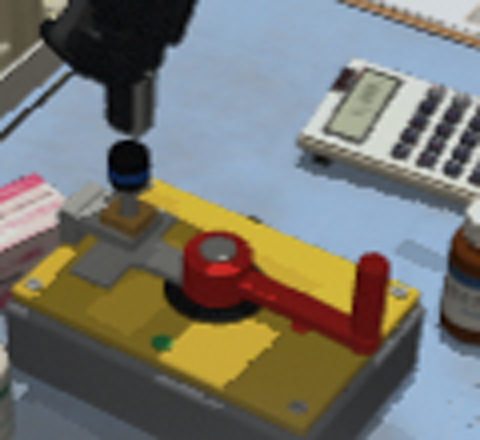

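Tip bottom (133,135) still sits above the bolt top (128,150); roughly 6–10 mm to go.

```bash
for i in 1 ; do python3 -m crank '[0,0,0,0,0,-0.002,0,0,0,0,0,0,-0.002,0, 0,0,0,0,0,0,0]' | grep -E "pos|ft"; python3 -m crank '[0,0,0,0,0,-0.002,0, 0,0,0,0,0,0,0]'| grep -E "pos|ft"; python3 -m crank '[0,0,0,0,0,-0.002,0, 0,0,0,0,0,0,0]'| grep -E "pos|ft"; done
```

```text
position: [0.6292, 0.0528, 0.1318]
ft_force: [0.8, -0.1, 0.0]
position: [0.6293, 0.0528, 0.1299]
ft_force: [0.8, -0.6, 0.9]
position: [0.6292, 0.0528, 0.1279]
ft_force: [0.1, 0.6, 0.3]
```

```bash
python3 -m crank '[0,0,0,0,0,-0.002,0, 0,0,0,0,0,0,0]' | grep -E "pos|ft"; python3 -m crank '[0,0,0,0,0,-0.002,0, 0,0,0,0,0,0,0]'| grep -E "pos|ft"
python3 - <<'E'
from rig import *
import cv2,numpy as np
b=get_image("side");a=get_image("wrist");c=lambda x:cv2.resize(x,None,fx=4,fy=4,interpolation=cv2.INTER_CUBIC)
p=c(b["frame"][130:240,260:340,::-1]);q=cv2.resize(a["frame"][:,70:490,::-1],(440,440))
cv2.imwrite("pics/j.png",np.hstack([p,q]))
E
```

```text
position: [0.6293, 0.0528, 0.1259]
ft_force: [-0.8, -0.2, -0.6]
position: [0.6293, 0.0528, 0.1239]
ft_force: [-0.0, -0.6, 0.9]
```

View pics/j.png

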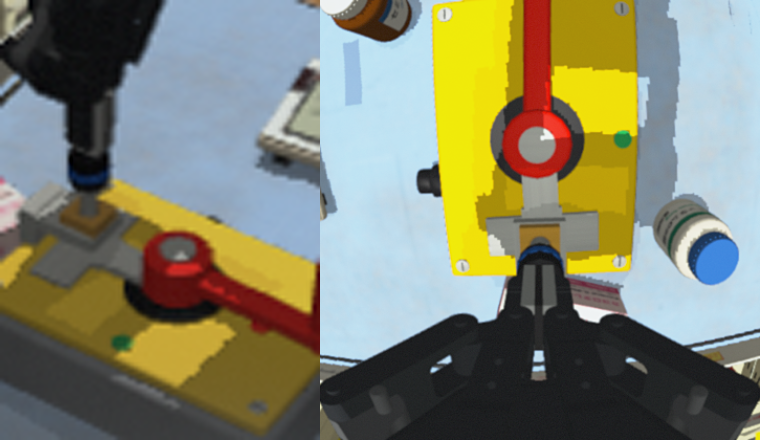

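The tip is now just at the bolt head (85,152 in the left half), and centred laterally in the wrist view. Keep stepping.

```bash
for i in 1 ; do python3 -m crank '[0,0,0,0,0,-0.002,0, 0,0,0,0,0,0,0]' | grep -E "pos|ft"; python3 -m crank '[0,0,0,0,0,-0.002,0, 0,0,0,0,0,0,0]'| grep -E "pos|ft"; python3 -m crank '[0,0,0,0,0,-0.002,0, 0,0,0,0,0,0,0]'| grep -E "pos|ft"; done
```

```text
position: [0.6294, 0.0528, 0.1221]
ft_force: [-0.2, 0.4, 0.3]
position: [0.6294, 0.0528, 0.1201]
ft_force: [0.4, 0.6, -0.2]
position: [0.6294, 0.0528, 0.1181]
ft_force: [0.3, 1.0, -0.2]
```

```bash
cat >> h.py <<'E'
def band(im):
    c=cv2.cvtColor(im["frame"],cv2.COLOR_RGB2HSV)[150:200,265:300].astype(int)
    m=(c[...,0]>100)&(c[...,0]<130)&(c[...,1]>150)&(c[...,2]<170)
    y,x=np.nonzero(m);return len(y),x.mean()+265,y.mean()+150,y.max()+150
E
python3 - <<'E'
from h import *
from rig import *
for n in("side","s2"):print(band(np.load(n+".npy",allow_pickle=True).item()))
s=get_image("side");print(band(s))
for p in[(.629,.053,.117),(.629,.053,.101)]:print(proj(s,np.array(p)))
E
```

```text
(35, np.float64(281.7142857142857), np.float64(173.62857142857143), np.int64(176))
(34, np.float64(281.6470588235294), np.float64(173.6764705882353), np.int64(176))
(33, np.float64(281.5151515151515), np.float64(175.12121212121212), np.int64(177))
(np.float64(282.3583642154602), np.float64(172.37592638522386))
(np.float64(282.33436812314216), np.float64(178.07055916219747))
```

The blue band has dropped 1.45 px (about 4 mm), so the bolt is moving with little force. Carry on.

```bash
for i in 1 ; do python3 -m crank '[0,0,0,0,0,-0.002,0, 0,0,0,0,0,0,0]' | grep -E "pos|ft"; python3 -m crank '[0,0,0,0,0,-0.002,0, 0,0,0,0,0,0,0]'| grep -E "pos|ft"; python3 -m crank '[0,0,0,0,0,-0.002,0, 0,0,0,0,0,0,0]'| grep -E "pos|ft"; done
python3 - <<'E'
from h import *
from rig import *
print(band(get_image("side")))
E
```

```text
position: [0.6294, 0.0528, 0.1161]
ft_force: [-0.3, -0.5, 0.7]
position: [0.6294, 0.0528, 0.114]
ft_force: [1.6, 0.2, -0.1]
position: [0.6294, 0.0528, 0.1121]
ft_force: [-0.5, 0.2, 2.2]
(29, np.float64(281.3448275862069), np.float64(177.31034482758622), np.int64(179))
```

```bash
for i in 1 ; do python3 -m crank '[0,0,0,0,0,-0.002,0, 0,0,0,0,0,0,0]' | grep -E "pos|ft"; python3 -m crank '[0,0,0,0,0,-0.002,0, 0,0,0,0,0,0,0]'| grep -E "pos|ft"; python3 -m crank '[0,0,0,0,0,-0.001,0, 0,0,0,0,0,0,0]'| grep -E "pos|ft"; done
python3 - <<'E'
from h import *
from rig import *
print(band(get_image("side")))
E
```

```text
position: [0.6295, 0.0528, 0.1101]
ft_force: [-0.5, 0.3, 2.8]
position: [0.6294, 0.0528, 0.108]
ft_force: [0.9, 0.6, 3.3]
position: [0.6295, 0.0528, 0.1072]
ft_force: [0.4, 0.9, 3.1]
(29, np.float64(281.2758620689655), np.float64(179.17241379310346), np.int64(181))
```

```bash
for i in 1 ; do python3 -m crank '[0,0,0,0,0,-0.001,0, 0,0,0,0,0,0,0]' | grep -E "pos|ft"; python3 -m crank '[0,0,0,0,0,-0.001,0, 0,0,0,0,0,0,0]'| grep -E "pos|ft"; python3 -m crank '[0,0,0,0,0,-0.001,0, 0,0,0,0,0,0,0]'| grep -E "pos|ft"; done
python3 - <<'E'
from h import *
from rig import *
print(band(get_image("side")))
E
```

```text
position: [0.6294, 0.0528, 0.1061]
ft_force: [0.3, 1.0, 3.2]
position: [0.6295, 0.0528, 0.1059]
ft_force: [-1.5, -0.2, 8.2]
position: [0.6296, 0.0528, 0.1058]
ft_force: [-2.8, 0.7, 13.7]
(29, np.float64(281.1034482758621), np.float64(179.44827586206895), np.int64(181))
```

Hard stop: the force climbs and the band is down 5.8 px (16 mm predicted 5.7). One firm press, then back off and look.

```bash
python3 -m crank '[0,0,0,0,0,-0.0015,0, 0,0,0,0,0,0,0]' | grep -E "pos|ft"; python3 -m crank '[0,0,0,0,0,0.01,0, 0,0,0,0,0,0.02,0, 0,0,0,0,0,0.03,0, 0,0,0,0,0,0.03,0, 0,0,0,-0.04,-0.03,0.02,0, 0,0,0,-0.04,-0.03,0,0, 0,0,0,-0.04,-0.03,0,0, 0,0,0,-0.04,-0.03,0,0, 0,0,0,-0.04,-0.04,0,0, 0,0,0,-0.04,-0.04,0,0, 0,0,0,0,0,0,0, 0,0,0,0,0,0,0]'
python3 - <<'E'
from h import *
from rig import *
s=get_image("side");t=get_image("top");print(band(s))
f=lambda im,x0,y0,x1,y1,k:cv2.resize(im["frame"][y0:y1,x0:x1,::-1],None,fx=k,fy=k,interpolation=cv2.INTER_CUBIC)
cv2.imwrite("pics/k.png",np.hstack([f(t,225,130,365,280,2.8),f(s,215,140,355,290,2.8)]))
E
```

```text
position: [0.6298, 0.0528, 0.1058]
ft_force: [-6.2, 0.1, 21.9]
time_s: 13.5
position: [0.401, -0.1363, 0.2112]
tool_rot: [[0.084, 0.996, -0.0], [0.996, -0.084, 0.001], [0.0, -0.0, -1.0]]
ft_force: [0.0, -0.1, -0.6]
grip_width: 0.0
(32, np.float64(281.53125), np.float64(179.21875), np.int64(181))
```

View pics/k.png

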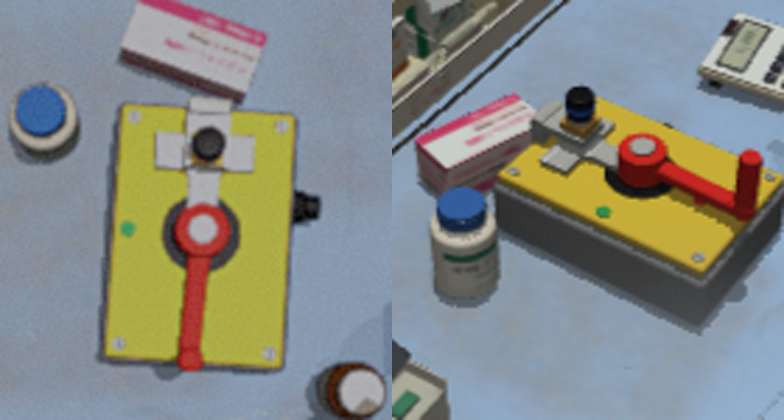

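The handle is over the red dot and the bolt head is down at (580,100), sitting on the bush. Bottles and carton are in place, and the arm is clear.

```bash
python3 -c "
from rig import *
print(close_job())"
```

```text
the job is handed in; nothing more can be done
None
```

The supply is locked off. I swung the handle about 1.2 rad to off (about 1.54 rad). I then pushed the bolt down with the closed fingertips, and it went into the blade on the first try. I handed the job in at about 13.6 s.

**Bolt home:** it stopped hard, and the force rose from about 3 N to 22 N. The blue band on its head had dropped about 5.7 px in the side view, against 5.7 px expected for the full 16 mm. After I backed off, it still read 5.6 px.

**Surroundings:** the last pictures show both bottles and the carton standing as before. The arm is well clear and touching nothing.

**One disagreement:** the fingertips met the bolt at a TCP height of about 0.122 m, where 14 mm tips should have met it at 0.145 m. I therefore found contact by stepping down and watching the pictures. Nothing else failed or disagreed.

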